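Set a bench rest's leg to its mark, close the cam and keep holding

ROBOT

A 6-joint arm with a two-finger parallel gripper is mounted at the origin on the work surface. World frame = base frame: x ahead of the robot, y to its left, z up, the work surface at z = 0. Lengths are in m, angles in rad, forces in N, time in s.
With the tool pointing down it reaches from about 0.35 to 0.775 m from the base axis. Payload 7.3 kg.
Tool frame: the origin (TCP) lies at the centre of the arm's flange, where the gripper is bolted on; the fingertips stand 178 mm ahead of it and the grasp point (between the pads) lies 159 mm ahead of it; z points along the fingers, y is the line along which they close (so a half turn about z gives the same grasp; the last joint's range is limited). The gripper opens to 92 mm and grips with 3 to 60 N. Pads are 19 mm wide; open, the fingers measure 130 mm over their backs; the gripper's body (75 mm by 190 mm) begins 47 mm behind the grasp point.
Start: joints at [-1.331, 0.342, 1.524, -0, 1.275, -0.146], TCP at [0.198, -0.486, 0.405] pointing down, gripper open.
Joint ranges: [-2.53, 2.53], [-0.77, 2.02], [0.04, 2.7], [-1, 4.14], [0.28, 2.66], [-3.11, 3.11]. Speed limits (rad/s): [2.57, 2.57, 3.14, 3.14, 3.14, 3.14].

INTERFACE

Orientations are given as [roll, pitch, yaw] about the fixed x, y, z axes, in that order (R = Rz(yaw) Ry(pitch) Rx(roll)).
In Python, from cell import robot gives the robot as it stands.
- The arm moves only by the shell command python3 -m pendant [OPENING] [FORCE], which reads ROWS from standard input. ROWS is a JSON list of rows, 1 to 8 of them, each an object with the fields dx, dy, dz (the shift in m), ax, ay, az (a rotation vector in rad); a field left out counts as zero; each row shifts and turns the commanded pose from where the row before left it, along the tool's axes as they then stand; what a row does not reach is not made up. A row lasts 1/12 s, in which the tool goes at most 0.0417 m and 0.125 rad, less where a joint would pass 70% of its speed; a pose out of reach is approached as far as the arm can. OPENING is the finger opening in m, set as the command begins (- or left out keeps the last). The fingers move at their own pace and stop on an object; FORCE is the grip in N (left out, the last holds). Time passes only in rows, so rows that do not move let the fingers close. It prints the time, the measured TCP pose, the force, the opening and the grip force at its end. Input that does not fit is refused with a message, and nothing moves.
- robot.observe(): the state, without advancing time (a new reading comes with each control period).
- robot.read_camera(name): name is "scene" or "top"; returns a dict with "image" (480x640x3 uint8, red, green, blue), "fx", "fy", "cx", "cy" (pixels), "pose" (4x4, takes a point from camera to world coordinates). Camera axes: x right, y down, z forward; pixel columns grow to the right and rows downward; lengths in m; the calibration is good to about 2 mm. A picture is of the moment at which its call begins. There is no depth.
- robot.hand_in(): hands the job in; it is judged then, once.
The state is a dict: "time": time; "qpos": joint angles; "qvel": joint speeds; "joint_efforts": joint torques, N m; "tool_pos": TCP position; "tool_rot": TCP orientation; "contact_force": force on the tool from outside, world axes, zero at the start; "torque": the same for the moment, N m; "opening": finger opening in m; "grip_force": force on a finger pad.
Only numpy, scipy, OpenCV 4.12 (cv2) and the standard library are available. Lean on these libraries where they do the work, as an engineer would, in place of code of your own. Each camera call takes 0.05 s, during which the arm holds its last target. There are 200 camera calls.

TASK

Of the three knobbed legs in the wooden rack, find the one whose shank slides into the bore of the bench rest's collar, lower it in only until the ring mark on its shank is level with the collar's top, and keep it held at that mark by its knob while you slide the cam lever all the way round to its closed stop by turning your hand, so that a finger pushes the lever. The other two legs belong in the rack, and nothing else on the bench is to be disturbed. Finish still gripping the leg at its mark with the lever closed: do not let go, the cam alone does not carry the leg yet.

Things in the scene. Friction and masses are not known exactly. Their poses are not given: they have to be found in the camera images.
- rest: Bench rest, fixed: square steel foot plate 120 x 120 x 8 mm with an upright round grey collar in the middle, 50 mm outside diameter, top 80 mm above the bench. Its bore is 27 mm in diameter, 72 mm deep, closed below by the plate (a leg let go drops 17 mm below its mark). Origin: centre of the plate's underside; z up.
- rest_mouth (a point): Centre of the bore's mouth, level with the collar's top, 80 mm above the bench; z up.
- cam (a joint): Angle (rad) of the cam lever, which slides round the collar about the bore's axis: 0 fully open, 1.0 closed against its stop; grows counter-clockwise seen from above. It starts between 0 and 0.25, stays where it is left, and takes about 1.5 N at its blade.
- cam_vane (a point): Middle of the top edge of the cam lever's upright aluminium blade, 44 mm from the bore's axis, 155 mm above the bench. The blade stands radially, 29 to 59 mm from the axis, 7 mm thick, 48 to 155 mm above the bench, on a hoop round the collar. With the leg at its mark the knob spans 130 to 170 mm above the bench, so a finger on the knob, turned about the bore, meets the blade's side and pushes it.
- rack: Wooden block 85 x 250 x 50 mm, fixed, with three upright holes in a row along its own y axis (at -80, 0 and +80 mm), 40 mm in diameter and 42 mm deep. Origin: centre of its underside; z up.
- leg_slim: Loose upright leg in a rack hole: steel shank 24 mm in diameter, 105 mm long (lowest 5 mm tapered 3 mm a side), and a wooden cylindrical knob on top, 44 mm in diameter, 105 to 145 mm above the foot. 0.2 to 0.4 kg. A thin dark ring round the shank, 55 mm above the foot, is the length mark. Origin: centre of the foot's underside; z towards the knob. Fits the bore; its hole varies.
- leg_slim_mark (a point): Centre of the slim leg's ring mark, on its axis, 55 mm above its foot.
- leg_medium: Loose upright leg in a rack hole: steel shank 29 mm in diameter, 105 mm long (lowest 5 mm tapered 3 mm a side), and a wooden cylindrical knob on top, 44 mm in diameter, 105 to 145 mm above the foot. 0.2 to 0.4 kg. A thin dark ring round the shank, 55 mm above the foot, is the length mark. Origin: centre of the foot's underside; z towards the knob. Too thick for the bore.
- leg_stout: Loose upright leg in a rack hole: steel shank 34 mm in diameter, 105 mm long (lowest 5 mm tapered 3 mm a side), and a wooden cylindrical knob on top, 44 mm in diameter, 105 to 145 mm above the foot. 0.2 to 0.4 kg. A thin dark ring round the shank, 55 mm above the foot, is the length mark. Origin: centre of the foot's underside; z towards the knob. Too thick for the bore.
- gouge_wide: Loose bystander: carving gouge lying flat, wooden handle 110 x 24 x 24 mm, steel blade 100 mm along its +x. Origin: underside, 20 mm towards the blade from the middle of the handle.
- gouge_narrow: Loose bystander: as the other gouge with a blade of 80 mm.
- mallet: Loose bystander: dark wooden carver's mallet standing on its round head, 100 mm in diameter, handle up, 235 mm high. Origin: centre of its underside.
- bust: Loose bystander: small dark carved head on its neck, 116 mm in diameter at the foot, 185 mm high. Origin: centre of its underside.
- mug: Loose bystander: white mug, 72 mm in diameter, 85 mm high. Origin: centre of its underside.
- offcut: Loose bystander: block of light wood 90 x 50 x 35 mm. Origin: centre of its underside.
- stone: Loose bystander: sharpening stone 130 x 45 x 22 mm, length along its x. Origin: centre of its underside.
Things that resemble listed ones, but are neither listed nor needed, are in the scene too. Leave any orange or purple look-alike of the leg_slim alone.

How it is judged:
On the way:
1. the slim leg is held in the fingers in the bore with its mark level with the collar's top (within 6 mm), the cam lever still open (below 0.4 rad) (z of leg_slim_mark in the frame of rest_mouth between -0.006 and 0.006 m and horizontal distance between leg_slim_mark and rest_mouth below 0.005 m and angle between leg_slim's own z axis and vertical below 0.12 rad and contact force between the fingers and leg_slim above 2 N and value of joint cam below 0.4 rad), for 0.2 s.
At the end, for the whole second after the job is handed in: The fingers grip the slim leg (over 2 N), upright in the bore with its mark within 6 mm of the collar's top, the cam lever is closed (beyond 0.92 of 1.0 rad), the other two legs stand in the rack, and every bystander is within 30 mm of where it was (z of leg_slim_mark in the frame of rest_mouth between -0.006 and 0.006 m and horizontal distance between leg_slim_mark and rest_mouth below 0.005 m and angle between leg_slim's own z axis and vertical below 0.12 rad and contact force between the fingers and leg_slim above 2 N and value of joint cam above 0.92 rad and z of each of leg_medium, leg_stout in the frame of rack below 0.013 m and angle between each of leg_medium, leg_stout's own z axis and vertical below 0.2 rad and horizontal distance between each of leg_medium, leg_stout and rack below 0.105 m and distance of each of gouge_wide, gouge_narrow, mallet, bust, mug, offcut, stone from where it was at the start of the episode below 0.03 m); the arm keeps its last pose, push and grip.
It fails at once if the cam lever is moved past 0.5 rad while the slim leg is not at its mark (10 mm) in the bore (value of joint cam above 0.5 rad and not (z of leg_slim_mark in the frame of rest_mouth between -0.01 and 0.01 m and horizontal distance between leg_slim_mark and rest_mouth below 0.005 m and angle between leg_slim's own z axis and vertical below 0.12 rad)).
It also fails if it takes over 51 s, if anything falls off the work surface, if the arm or the gripper's body presses on something with over 40 N, if the wrist force passes 120 N, or if a joint passes its speed limit or range.

## Working session

There is one attempt and no reset: what is moved stays moved. The work goes in short steps, Python scripts to look and compute and a shell command to move; the robot and the scene stay as the last step left them, time stands still between calls to the robot, and variables do not carry over. Pictures are saved under pics/ and viewed, at most 10 in all, crops included, and the job is handed in when it is done.

```bash
mkdir -p pics; ls
python3 - <<'E'
from cell import robot
import cv2,numpy as np,json
for n in("scene","top"):
    c=robot.read_camera(n); cv2.imwrite(f"pics/{n}0.png",c["image"][:,:,::-1])
    print(n,c["fx"],c["fy"],c["cx"],c["cy"],np.round(c["pose"],4).tolist())
print(robot.observe())
E
```

```text
pics
scene 508.8342040479901 508.8342040479901 320.3169729780988 243.57280402438985 [[0.0868, 0.8635, -0.4968, 1.1461], [0.9962, -0.0724, 0.0481, -0.0613], [0.0055, -0.4991, -0.8665, 1.1306], [0.0, 0.0, 0.0, 1.0]]
top 471.1662505744101 471.1662505744101 313.188360080752 245.72486777864367 [[0.0054, -0.9972, 0.0741, 0.4601], [-0.9998, -0.007, -0.0204, 0.0317], [0.0209, -0.0739, -0.997, 1.2913], [0.0, 0.0, 0.0, 1.0]]
{'time': 0.1, 'qpos': array([-1.33102266e+00,  3.42594879e-01,  1.52491620e+00, -2.20126534e-05,
        1.27541234e+00, -1.46003916e-01]), 'qvel': array([ 0.00085347, -0.00032564, -0.0036521 , -0.00142333, -0.00264984,
       -0.00152429]), 'joint_efforts': array([ 1.04398110e-03, -4.32006741e+01, -2.44694173e+01,  7.19101564e-02,
        5.26309479e-02, -4.48963942e-05]), 'tool_pos': array([ 0.19753132, -0.4862805 ,  0.40414635]), 'tool_rot': array([-3.14027299e+00, -1.72779923e-04,  3.85783894e-01]), 'contact_force': array([-0.12391153, -0.19786834, -0.41335373]), 'torque': array([-0.01159243, -0.04501266, -0.00541608]), 'grip_force': 0.0, 'opening': 0.09172086216090705}
```

View pics/scene0.png

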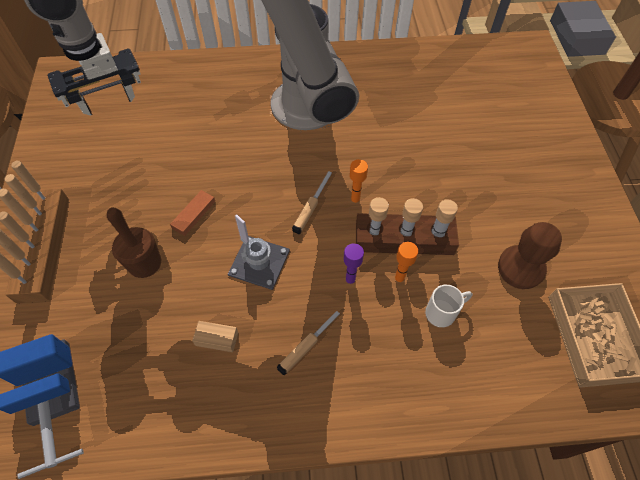

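View pics/top0.png

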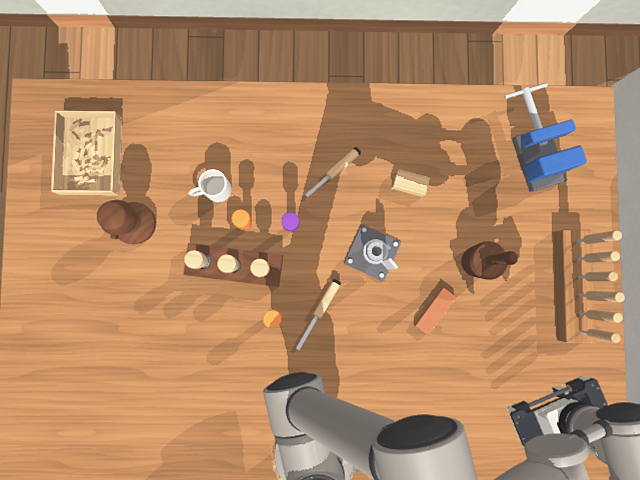

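The scene view shows the rack at about (408,232) with three legs and the rest at (258,258). Orange and purple look-alikes stand at (358,180), (405,260) and (352,260). Next I'll zoom in.

Run:
```python
import cv2,numpy as np
s=cv2.imread("pics/scene0.png");t=cv2.imread("pics/top0.png")
f=lambda a,x,y,w,h:cv2.resize(a[y:y+h,x:x+w],(400,300),interpolation=cv2.INTER_CUBIC)
cv2.imwrite("pics/crop.png",np.vstack([np.hstack([f(s,348,185,120,90),f(s,212,205,100,75)]),np.hstack([f(t,176,220,120,90),f(t,330,215,80,60)])]))
```

```text
(no output)
```

View pics/crop.png

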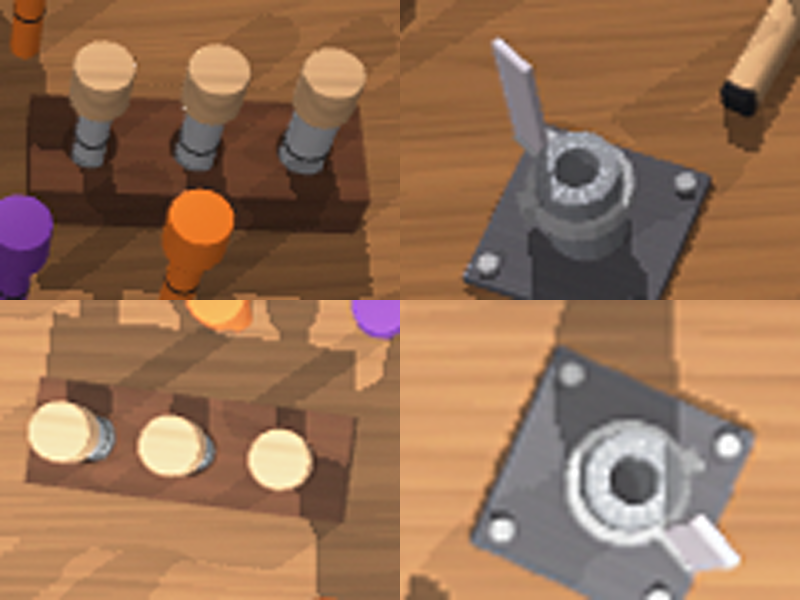

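```bash
cat > h.py <<'E'
from cell import robot
import numpy as np
C={n:robot.read_camera(n) for n in("scene","top")}
def ray(n,u,v):
    c=C[n];P=np.array(c["pose"]);d=P[:3,:3]@[(u-c["cx"])/c["fx"],(v-c["cy"])/c["fy"],1];return P[:3,3],d
def at(n,u,v,z):
    o,d=ray(n,u,v);return np.round(o+d*(z-o[2])/d[2],4)
def tri(a,b):
    (o,d),(p,e)=ray("scene",*a),ray("top",*b);s=np.linalg.lstsq(np.c_[d,-e],p-o,rcond=None)[0]
    return np.round((o+d*s[0]+p+e*s[1])/2,4)
def px(n,p):
    c=C[n];P=np.array(c["pose"]);q=P[:3,:3].T@(np.array(p)-P[:3,3]);return np.round([c["cx"]+c["fx"]*q[0]/q[2],c["cy"]+c["fy"]*q[1]/q[2]],1)
E
python3 - <<'E'
from h import *
import cv2
S=lambda u,v:(348+u*.3,185+v*.3)
T=lambda u,v:(176+u*.3,220+(v-300)*.3)
for nm,a,b in(("slim",(105,66),(280,460)),("med",(219,70),(170,447)),("stout",(333,75),(61,433))):
    print(nm,at("scene",*S(*a),.153),at("top",*T(*b),.153),tri(S(*a),T(*b)))
S2=lambda u,v:(212+(u-400)*.25,205+v*.25)
T2=lambda u,v:(330+(u-400)*.2,215+(v-300)*.2)
print("mouth",at("scene",*S2(577,168),.08),at("top",*T2(633,481),.08),tri(S2(577,168),T2(633,481)))
for p in((497,42),(523,65)):print("vane",at("scene",*S2(*p),.155))
for p in((668,532),(705,515),(740,565),(703,572)):print("vaneT",at("top",*T2(*p),.155))
# plate corners
print("plate",[at("top",*T2(*p),.008) for p in((557,348),(755,430),(470,540))])
print("rack top corners",[at("top",*T(*p),.05) for p in((40,378),(357,418),(27,483),(343,522))])
# knob segmentation (bright cream) in top
for n,(x,y,w,h) in(("top",(176,220,120,90)),("scene",(348,185,120,90))):
    im=C[n]["image"][y:y+h,x:x+w].astype(int)
    m=((im[:,:,0]>225)&(im[:,:,2]>130)&(im[:,:,2]<215)).astype(np.uint8)
    k,l,st,ce=cv2.connectedComponentsWithStats(m)
    for i in range(1,k):
        if st[i,4]>60:print(n,st[i],ce[i]+[x,y],at(n,*(ce[i]+[x,y]),.153))
E
```

```text
slim [0.4937 0.1389 0.153 ] [0.49   0.1363 0.153 ] [0.4903 0.1383 0.1482]
med [0.5036 0.2175 0.153 ] [0.4989 0.2157 0.153 ] [0.4993 0.218  0.1466]
stout [0.5143 0.2957 0.153 ] [0.5085 0.2942 0.153 ] [0.5091 0.2973 0.145 ]
mouth [ 0.5404 -0.1552  0.08  ] [ 0.537 -0.157  0.08 ] [ 0.5375 -0.1567  0.0752]
vane [ 0.4971 -0.192   0.155 ]
vane [ 0.5139 -0.1774  0.155 ]
vaneT [ 0.5077 -0.1622  0.155 ]
vaneT [ 0.516  -0.1802  0.155 ]
vaneT [ 0.4919 -0.1971  0.155 ]
vaneT [ 0.4884 -0.1791  0.155 ]
plate [array([ 0.6145, -0.1267,  0.008 ]), array([ 0.5701, -0.2355,  0.008 ]), array([ 0.5088, -0.0789,  0.008 ])]
rack top corners [array([0.5561, 0.3355, 0.05  ]), array([0.5262, 0.0855, 0.05  ]), array([0.4734, 0.3436, 0.05  ]), array([0.4442, 0.0956, 0.05  ])]
top [  8  30  19  19 265] [193.49056604 259.26037736] [0.51   0.2962 0.153 ]
top [ 42  35  18  18 262] [226.53435115 263.46564885] [0.5004 0.2168 0.153 ]
top [ 75  39  18  18 254] [259.38188976 267.42125984] [0.4913 0.1378 0.153 ]
```

The slim leg is the leftmost in the scene view: its knob is near (0.492, 0.138) and the mouth near (0.539, -0.157). The blade sits at about -140° round the collar, so I'll turn the hand so it closes along world x, then travel over.

```bash
echo '[{"az":-0.12}, {"az":-0.12}, {"az":-0.12}, {"az":-0.12}, {"az":-0.12}, {"az":-0.12}, {"az":-0.12}, {"az":-0.12}]' | python3 -m pendant 0.092 25
echo '[{"az":-0.12}, {"az":-0.105}, {"dx":0.0347, "dy":0.0164}, {"dx":0.0347, "dy":0.0164}, {"dx":0.0347, "dy":0.0164}, {"dx":0.0347, "dy":0.0164}, {"dx":0.0347, "dy":0.0164}, {"dx":0.0347, "dy":0.0164}]' | python3 -m pendant
echo '[{"dx":0.0347, "dy":0.0164}, {"dx":0.0347, "dy":0.0164}, {"dx":0.0347, "dy":0.0164}, {"dx":0.0347, "dy":0.0164}, {"dx":0.0347, "dy":0.0164}, {"dx":0.0347, "dy":0.0164}, {}]' | python3 -m pendant
```

```text
time: 0.87
tool_pos: [0.1976, -0.4864, 0.4045]
tool_rot: [-3.141, -0.0, 1.352]
contact_force: [0.9, 0.1, -0.5]
opening: 0.092
grip_force: 0.0
time: 1.53
tool_pos: [0.2962, -0.2765, 0.4046]
tool_rot: [3.142, -0.0, 1.57]
contact_force: [0.3, 0.0, 0.4]
opening: 0.0919
grip_force: 0.0
time: 2.12
tool_pos: [0.3958, -0.0649, 0.4048]
tool_rot: [3.14, -0.002, 1.577]
contact_force: [-1.9, 0.8, 0.2]
opening: 0.0917
grip_force: 0.0
```

```bash
echo '[{"dx":0.0338, "dy":0.016}, {"dx":0.0338, "dy":0.016}, {"dx":0.0338, "dy":0.016}, {"dx":0.0338, "dy":0.016}, {"dx":0.0338, "dy":0.016}, {"dx":0.034, "dy":0.016}, {}, {}]' | python3 -m pendant
python3 - <<'E'
from h import *
import cv2
cv2.imwrite("pics/s1.png",np.hstack([cv2.resize(C["scene"]["image"][120:300,300:480,::-1],(400,400)),cv2.resize(C["top"]["image"][200:380,160:340,::-1],(400,400))]))
E
```

```text
time: 2.78
tool_pos: [0.4906, 0.1343, 0.404]
tool_rot: [-3.14, 0.0, 1.574]
contact_force: [-1.1, -1.1, -0.3]
opening: 0.0918
grip_force: 0.0
```

View pics/s1.png

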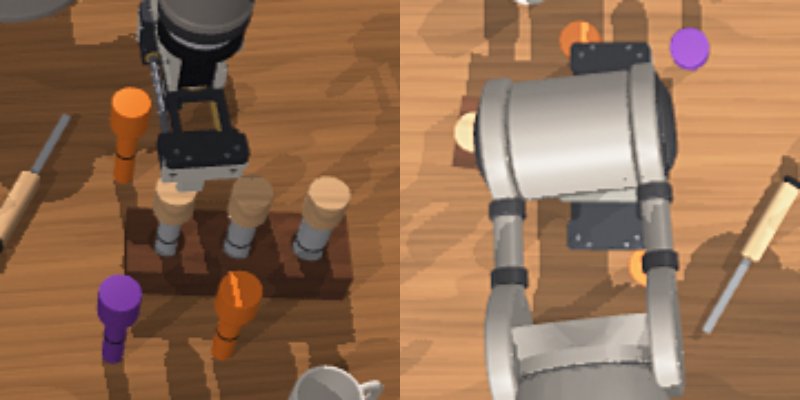

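The hand is above the left leg, with one finger ahead of it and one behind, clear of the look-alikes. Next I'll descend and close.

```bash
echo '[{"dx":0.0037, "dy":0.001, "dz":0.02}, {"dz":0.02}, {"dz":0.02}, {"dz":0.02}, {"dz":0.02}, {"dz":0.01}, {}, {}]' | python3 -m pendant
echo '[{}, {}, {}, {}, {}, {}, {}, {}]' | python3 -m pendant 0.03 30
```

```text
time: 3.55
tool_pos: [0.4915, 0.1359, 0.2951]
tool_rot: [-3.141, 0.0, 1.57]
contact_force: [-0.2, 0.9, 0.5]
opening: 0.0915
grip_force: 0.0
time: 4.22
tool_pos: [0.4913, 0.1367, 0.2947]
tool_rot: [-3.142, 0.0, 1.571]
contact_force: [-0.6, 0.7, 0.6]
opening: 0.0434
grip_force: 30.3
```

```bash
echo '[{"dz":-0.012}, {"dz":-0.022}, {"dz":-0.022}, {"dz":-0.022}, {"dz":-0.022}, {"dz":-0.01}, {}]' | python3 -m pendant
echo '[{"dx":-0.015, "dy":0.0025}, {"dx":-0.03, "dy":0.005}, {"dx":-0.034, "dy":0.005}, {"dx":-0.034, "dy":0.005}, {"dx":-0.034, "dy":0.005}, {"dx":-0.034, "dy":0.005}, {"dx":-0.03, "dy":0.005}, {"dx":-0.015, "dy":0.0025}]' | python3 -m pendant
echo '[{"dx":-0.017, "dy":0.003}, {"dx":-0.017, "dy":0.003}, {"dx":-0.012, "dy":0.002}, {"dx":-0.008, "dy":0.002}, {}, {}]' | python3 -m pendant
python3 - <<'E'
from h import *
import cv2
cv2.imwrite("pics/s2.png",np.hstack([cv2.resize(C["scene"]["image"][150:300,190:340,::-1],(500,500),interpolation=cv2.INTER_CUBIC),cv2.resize(C["top"]["image"][205:305,320:420,::-1],(300,500))]))
cv2.imwrite("pics/s2raw.png",C["scene"]["image"][:,:,::-1])
E
```

```text
time: 4.8
tool_pos: [0.4917, 0.1368, 0.4069]
tool_rot: [3.137, -0.0, 1.571]
contact_force: [0.1, 0.1, -2.1]
opening: 0.0432
grip_force: 30.0
time: 5.47
tool_pos: [0.5264, -0.0926, 0.403]
tool_rot: [-3.139, 0.001, 1.568]
contact_force: [-0.0, 0.4, -2.5]
opening: 0.0434
grip_force: 30.0
time: 5.97
tool_pos: [0.5363, -0.1431, 0.4041]
tool_rot: [-3.141, -0.001, 1.57]
contact_force: [0.0, 0.2, -1.9]
opening: 0.0435
grip_force: 30.0
```

View pics/s2.png

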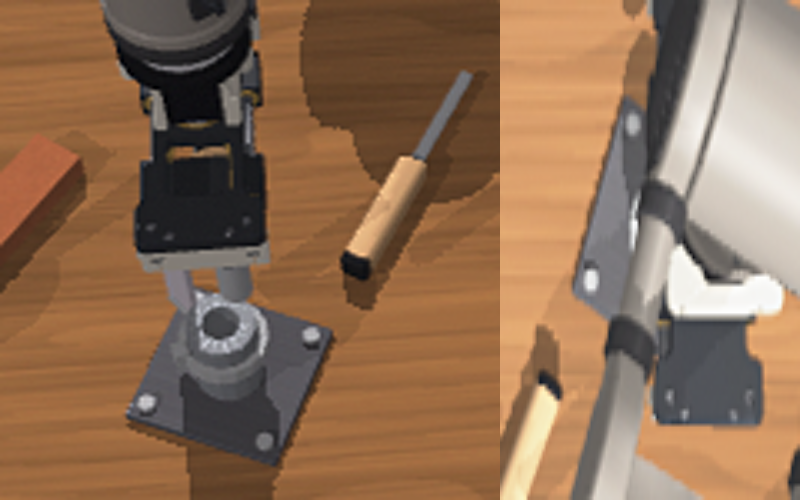

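The leg's shank is visible at about (237,282) in the left crop, beyond the collar whose mouth is at (220,325). I'll measure the shank's axis and the bore against their expected projections.

Run:
```python
from h import *
import cv2
p=robot.observe()["tool_pos"]
for dz in(.2867,):
  for z in(p[2]-dz,p[2]-dz+.055,p[2]-dz+.03):
    for dy in(0,.003):print(round(z,3),dy,px("scene",[p[0],p[1]+dy,z]))
g=C["scene"]["image"].astype(int)
print("mouth pred",px("scene",[.539,-.1565,.08]))
for v in range(224,246,2):print(v,[f"{a:3d}" for a in g[v,248:274].sum(1)//3])
for v in range(240,258,2):print(v,[f"{a:3d}" for a in g[v,243:274].sum(1)//3])
cv2.imwrite("pics/s3.png",cv2.resize(C["scene"]["image"][220:270,230:290,::-1],(720,600),interpolation=cv2.INTER_NEAREST))
```

```text
0.118 0 [260.  236.9]
0.118 0.003 [261.3 236.8]
0.173 0 [257.6 224.3]
0.173 0.003 [259.  224.2]
0.148 0 [258.8 230.2]
0.148 0.003 [260.1 230.1]
mouth pred [255.7 246.5]
224 [' 22', ' 20', ' 20', ' 25', ' 43', ' 45', ' 49', ' 75', ' 72', ' 64', ' 80', '100', '100', '105', '128', '128', '129', '129', '129', '128', '126', '126', '122', '103', '109', '109']
226 ['126', '126', '125', '125', '125', '125', '125', '124', '125', '125', '125', '125', '124', '124', '124', '122', ' 98', ' 64', ' 80', ' 93', '124', '123', '119', '106', '106', '105']
228 ['123', '124', '123', '123', '124', '123', '124', '124', '123', '124', '125', '125', '125', '125', '125', '125', '126', '124', '116', '125', '125', '125', '118', ' 92', '107', ' 99']
230 ['115', '116', '116', '115', '112', '113', '113', '112', '112', '106', ' 83', ' 82', ' 98', ' 94', ' 88', ' 85', ' 84', ' 99', '109', '108', '108', '109', '107', ' 95', ' 95', ' 93']
232 ['106', '105', '105', '104', '105', '104', '105', '110', '111', '110', '109', '104', '100', ' 93', ' 90', ' 87', ' 85', ' 93', '107', ' 94', ' 96', ' 97', ' 97', ' 98', ' 99', ' 9
[... 2423 characters left out ...]
'171', '121', ' 79', ' 82', ' 83']
252 ['104', '110', '100', ' 84', ' 89', ' 89', '102', '157', '180', '205', '158', '189', '167', '153', '168', '153', '176', '171', '150', '152', '149', '107', ' 64', ' 61', ' 97', '181', '172', '100', ' 80', ' 82', ' 84']
254 ['112', '115', '110', ' 88', ' 88', ' 87', '102', '157', '157', '151', '156', '172', '151', '159', '194', '168', '152', '153', '137', '125', ' 67', ' 66', ' 65', ' 67', '117', '190', '107', ' 79', ' 82', ' 82', ' 83']
256 ['114', '109', '105', ' 97', ' 79', ' 87', ' 87', ' 86', ' 86', ' 92', '106', '102', '102', ' 99', ' 85', ' 84', ' 74', ' 74', ' 73', ' 70', ' 66', ' 70', ' 94', '114', '121', '142', ' 79', ' 80', ' 82', ' 84', ' 84']
```

View pics/s3.png

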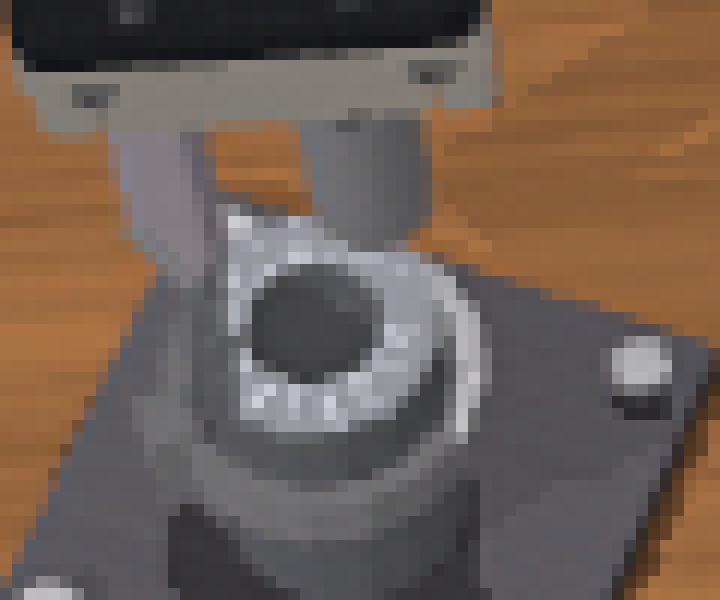

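The shank axis sits about 3 mm to +y of the TCP, which agrees with the leg-to-bore offsets seen in both cameras. The target TCP is (0.5378, -0.1577).

```bash
echo '[{"dx":-0.0073, "dy":0.0008}, {"dx":-0.0073, "dy":0.0007}, {"dz":0.01}, {"dz":0.01}, {}, {}]' | python3 -m pendant
```

```text
time: 6.67
tool_pos: [0.5376, -0.1578, 0.3834]
tool_rot: [-3.139, -0.001, 1.571]
contact_force: [-1.1, 0.1, -2.4]
opening: 0.0436
grip_force: 30.0
```

Run:
```python
from h import *
import cv2
print(robot.observe()["tool_pos"])
cv2.imwrite("pics/s4.png",cv2.resize(C["scene"]["image"][220:270,230:290,::-1],(720,600),interpolation=cv2.INTER_CUBIC))
```

```text
[ 0.53793462 -0.15781641  0.38460733]
```

View pics/s4.png

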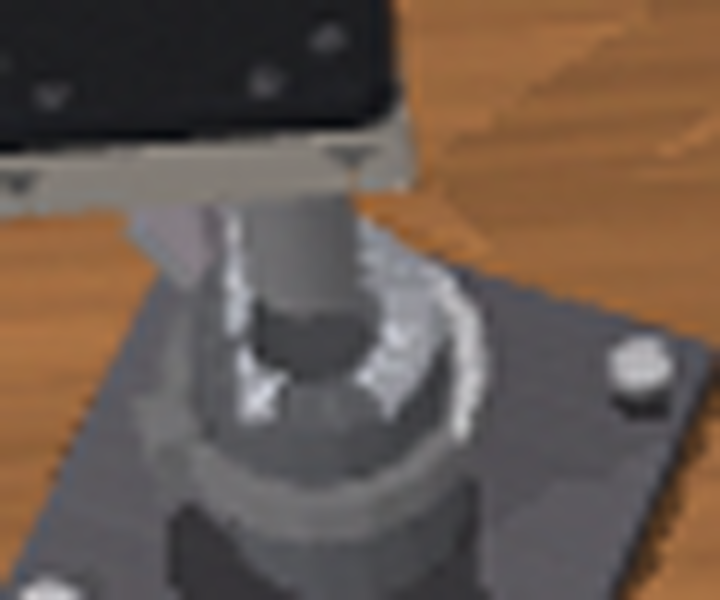

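The shank (about x 243–358) lines up over the bore (centre about 315) once its height is allowed for. Next I'll lower it slowly.

```bash
echo '[{"dz":0.008}, {"dz":0.006}, {"dz":0.004}, {"dz":0.004}, {"dz":0.004}, {}]' | python3 -m pendant
echo '[{"dz":0.005}, {"dz":0.005}, {"dz":0.005}, {}]' | python3 -m pendant
```

```text
time: 7.27
tool_pos: [0.5377, -0.1578, 0.3577]
tool_rot: [-3.14, -0.001, 1.571]
contact_force: [-0.8, 0.1, -3.4]
opening: 0.0435
grip_force: 30.0
time: 7.6
tool_pos: [0.5376, -0.1578, 0.3425]
tool_rot: [-3.14, -0.001, 1.571]
contact_force: [-0.3, 0.8, -2.0]
opening: 0.0434
grip_force: 30.0
```

```bash
echo '[{"dz":0.006}, {"dz":0.006}, {"dz":0.006}, {"dz":0.006}, {"dz":0.005}, {"dz":0.002}, {}, {}]' | python3 -m pendant
python3 - <<'E'
from h import *
import cv2
print(robot.observe()["tool_pos"])
cv2.imwrite("pics/s5.png",cv2.resize(C["scene"]["image"][200:270,220:304,::-1],(720,600),interpolation=cv2.INTER_CUBIC))
E
```

```text
time: 8.27
tool_pos: [0.5379, -0.1579, 0.3127]
tool_rot: [-3.142, 0.0, 1.571]
contact_force: [-0.1, 0.4, -1.9]
opening: 0.0433
grip_force: 30.0
[ 0.53800593 -0.15797402  0.31303342]
```

View pics/s5.png

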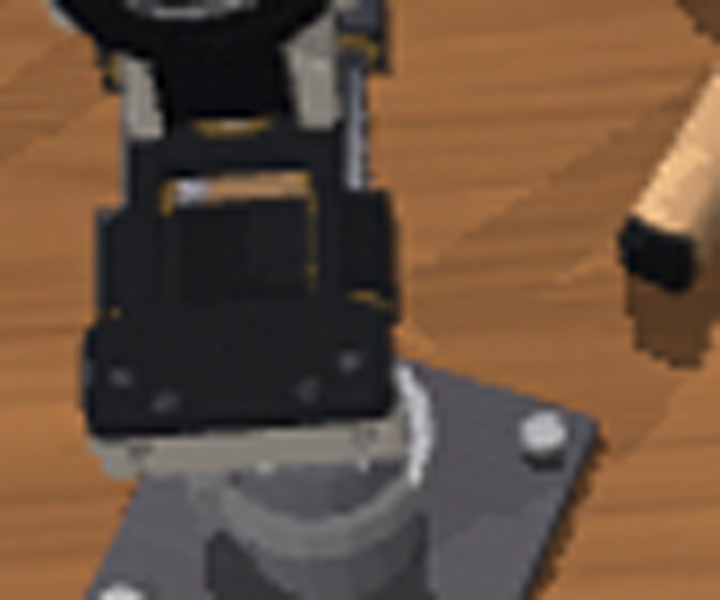

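The hand holds the leg in the bore about 1 mm above nominal; the gripper hides the mark. I'll trim that, hold, then turn about the bore while watching the moment.

```bash
echo '[{"dz":0.001}, {}, {}, {}, {}]' | python3 -m pendant
echo '[{"dy":0.0002, "az":-0.08}, {"dy":0.0002, "az":-0.08}, {"dy":0.0002, "az":-0.08}, {"dy":0.0002, "az":-0.08}, {"dy":0.0002, "az":-0.08}, {}, {}]' | python3 -m pendant
python3 -c "
from cell import robot;o=robot.observe();print(o['torque'],o['tool_pos'],o['qpos'])"
```

```text
time: 8.78
tool_pos: [0.5379, -0.1579, 0.3118]
tool_rot: [3.141, 0.0, 1.571]
contact_force: [-0.5, 0.1, -3.0]
opening: 0.0434
grip_force: 30.0
time: 9.37
tool_pos: [0.5387, -0.1576, 0.3117]
tool_rot: [-3.141, -0.0, 1.968]
contact_force: [-1.4, 0.9, -1.6]
opening: 0.0432
grip_force: 30.4
[0.20044632 0.13923479 0.01428971] [ 0.53870277 -0.15760455  0.31168581] [-4.21164981e-01  4.95776027e-01  1.55454453e+00  2.06450242e-05
  1.09184564e+00 -8.18867749e-01]
```

```bash
echo '[{"dy":0.0002, "az":-0.08}, {"dy":0.0002, "az":-0.08}, {"dy":0.0002, "az":-0.08}, {"dy":0.0002, "az":-0.08}, {"dy":0.0002, "az":-0.08}, {}, {}]' | python3 -m pendant
python3 -c "
from cell import robot;o=robot.observe();print(o['torque'],o['tool_pos'],o['qpos'])"
echo '[{"dy":0.0002, "az":-0.06}, {"dy":0.0002, "az":-0.06}, {}, {}]' | python3 -m pendant
python3 - <<'E'
from h import *
import cv2
o=robot.observe();print(o['torque'],o['tool_pos'],o['qpos'])
cv2.imwrite("pics/s6.png",np.hstack([cv2.resize(C["scene"]["image"][195:270,210:285,::-1],(400,400),interpolation=cv2.INTER_CUBIC),cv2.resize(C["top"]["image"][205:305,330:430,::-1],(400,400),interpolation=cv2.INTER_CUBIC)]))
E
```

```text
time: 9.95
tool_pos: [0.5397, -0.1572, 0.3117]
tool_rot: [3.142, -0.0, 2.367]
contact_force: [-1.3, 1.7, -1.6]
opening: 0.0434
grip_force: 30.8
[ 0.22100157  0.11121586 -0.02366289] [ 0.53969024 -0.15717695  0.31170066] [-4.19750585e-01  4.97006923e-01  1.55232576e+00  7.16337580e-05
  1.09230872e+00 -1.21581782e+00]
time: 10.28
tool_pos: [0.54, -0.1569, 0.3117]
tool_rot: [-3.142, 0.0, 2.487]
contact_force: [-1.0, 1.5, -2.4]
opening: 0.0431
grip_force: 30.9
[ 0.19243001  0.161803   -0.10274523] [ 0.53995651 -0.15691841  0.31168922] [-4.19098207e-01  4.97318840e-01  1.55181147e+00 -7.95982448e-05
  1.09247364e+00 -1.33614136e+00]
```

View pics/s6.png

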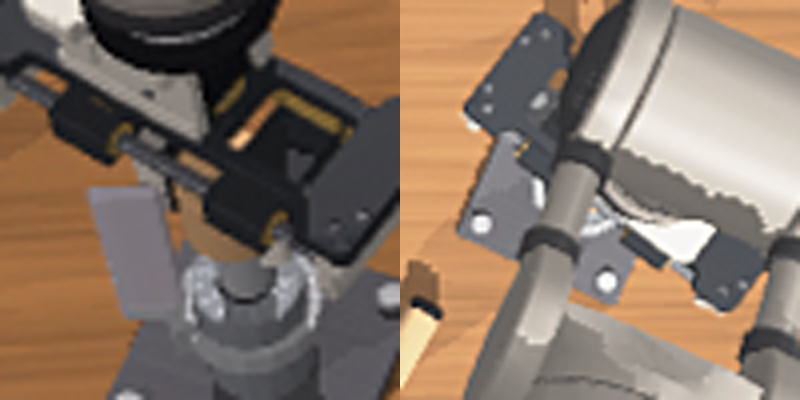

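The blade, with its top edge at crop (88–145,187), has swung round, and the ring mark shows at the collar's mouth (245,300). Next I'll compute the blade angle and the mark's level.

Run:
```python
from h import *
f=lambda u,v:(210+u*.1875,195+v*.1875)
b=np.array([.5404,-.1552])
for p in((88,188),(145,186)):
    q=at("scene",*f(*p),.155)[:2]; d=q-b-[.0015,0]; print(q,np.hypot(*d),np.degrees(np.arctan2(d[1],d[0]))%360)
print("ring",(px("scene",[.5524,-.1555,.08])-[210,195])/.1875,(px("scene",[.5524,-.1555,.086])-[210,195])/.1875)
```

```text
[ 0.5348 -0.2139] 0.0591278276279452 263.10334825067196
[ 0.5358 -0.19  ] 0.035330581653859015 260.0577802051966
ring [246.4 300.8] [245.33333333 294.4       ]
```

The mark is level (predicted ring row 300.8, seen about 301) and the blade is at about 262°. I'll keep turning until the stop pushes back.

```bash
for i in 1; do echo '[{"dy":0.0001, "az":-0.05}, {"dy":0.0001, "az":-0.05}, {}, {}]' | python3 -m pendant; python3 -c "
from cell import robot;o=robot.observe();print(o['torque'])"; done
echo '[{"dy":0.0001, "az":-0.05}, {"az":-0.03}, {}, {}]' | python3 -m pendant; python3 -c "
from cell import robot;o=robot.observe();print(o['torque'])"
```

```text
time: 10.82
tool_pos: [0.5401, -0.1567, 0.3117]
tool_rot: [3.142, 0.0, 2.589]
contact_force: [-0.7, 1.2, -1.2]
opening: 0.0436
grip_force: 31.2
[ 0.2025577   0.07902233 -0.06678953]
time: 11.15
tool_pos: [0.5391, -0.1566, 0.3116]
tool_rot: [-3.14, -0.004, 2.668]
contact_force: [-8.3, 2.0, 1.6]
opening: 0.0434
grip_force: 32.9
[ 0.18964974  1.09975531 -0.29169126]
```

```bash
echo '[{"az":-0.01}, {}, {}]' | python3 -m pendant
python3 - <<'E'
from h import *
import cv2
o=robot.observe();print(o['torque'],o['contact_force'],o['tool_rot'])
cv2.imwrite("pics/s7.png",np.hstack([cv2.resize(C["scene"]["image"][195:270,210:285,::-1],(400,400),interpolation=cv2.INTER_CUBIC),cv2.resize(C["scene"]["image"][140:300,340:500,::-1],(400,400),interpolation=cv2.INTER_CUBIC)]))
E
```

```text
time: 11.4
tool_pos: [0.539, -0.1566, 0.3115]
tool_rot: [-3.141, -0.004, 2.678]
contact_force: [-9.0, 0.7, 2.1]
opening: 0.0434
grip_force: 32.8
[ 0.31872835  1.20908216 -0.31152672] [-9.18363686  1.68483643  2.08153194] [-3.1406115  -0.00420038  2.67793935]
```

View pics/s7.png

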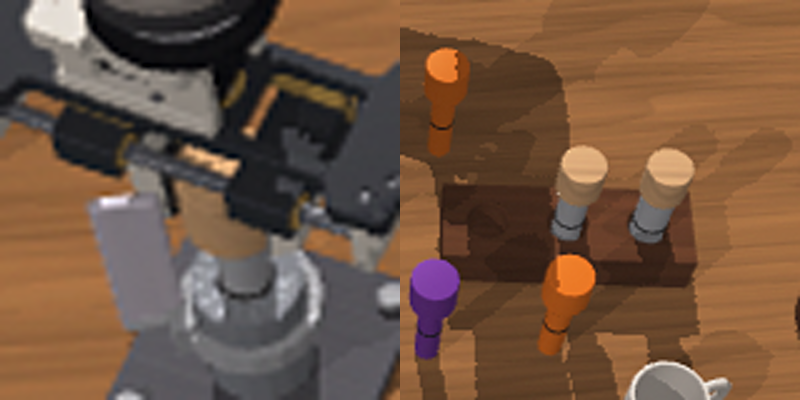

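The blade is at its new place, the two other legs stand in the rack, and 9 N of push says the stop is reached. I'll check the ring level and blade angle numerically.

Run:
```python
from h import *
import cv2
a=cv2.imread("pics/s6.png")[:,:400].mean(2);b=cv2.imread("pics/s7.png")[:,:400].mean(2)
for x in(235,245,255):
    print("s6",a[270:325:3,x].astype(int)); print("s7",b[270:325:3,x].astype(int))
f=lambda u,v:(210+u*.1875,195+v*.1875)
for p in((88,207),(147,200)):
    d=at("scene",*f(*p),.155)[:2]-[.5419,-.1552]; print(np.hypot(*d),np.degrees(np.arctan2(d[1],d[0]))%360)
```

```text
s6 [108 108 108 109 109 110 117 114 100  71  45  60  94 102  98  96  94  93
  89]
s7 [109 109 110 111 112 113 120 101  52  43  81  98  97  97  97  96  94  93
  89]
s6 [102 103 103 102 103 104 103 106 120  88  30  41  90  98  92  91  90  92
  90]
s7 [101 101 101 101 102 104 111 100  67  52  64  79  91  93  91  91  92  92
  89]
s6 [ 91  92  93  94  94  94  98  96  86  66  49  63  91 100 100 100  98  96
  90]
s7 [ 92  92  93  94  95  95 104  92  52  51  89 101  94  96  99 100  98  96
  89]
0.058745042344014016 272.2438316237114
0.03401190967881692 271.51629890040306
```

```bash
echo '[{"az":-0.03}, {}, {}, {}]' | python3 -m pendant
python3 - <<'E'
from h import *
import cv2
o=robot.observe();print(o['torque'],o['contact_force'],o['tool_rot'],o['tool_pos'])
a=cv2.imread("pics/s7.png")[:,:400].astype(float)
b=cv2.resize(C["scene"]["image"][195:270,210:285,::-1],(400,400),interpolation=cv2.INTER_CUBIC).astype(float)
print("blade patch diff",abs(a-b)[200:330,85:175].mean(),"shift",cv2.phaseCorrelate(a[195:330,80:180].mean(2),b[195:330,80:180].mean(2)))
print(b[270:325:3,245].mean(1).astype(int))
E
```

```text
time: 11.93
tool_pos: [0.5386, -0.1566, 0.3116]
tool_rot: [-3.141, -0.006, 2.707]
contact_force: [-12.4, 1.7, 4.8]
opening: 0.0432
grip_force: 33.7
[ 0.39606637  1.42973094 -0.56465228] [-11.71209716   1.55629515   3.00529911] [-3.14062607 -0.00551885  2.70740043] [ 0.53857221 -0.15655326  0.31155716]
blade patch diff 0.9680626780626781 shift ((-0.0665739192328445, 0.4979136638659014), 0.7970570611116846)
[101 101 102 103 103 104 113 102  68  52  64  79  91  93  91  91  92  92
  89]
```

The blade no longer moves while the push rises, so the lever is at its stop, and the ring hasn't shifted.

```bash
python3 -c "
from cell import robot;print(robot.hand_in())"
```

```text
the job is handed in; nothing more can be done
None
```

I handed the job in at about 12 s with the slim leg still gripped at its mark in the bore, the cam lever pushed onto its closed stop and the other two legs standing in the rack; I did not re-measure the bystanders at the end, and `hand_in()` returned no verdict.

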